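Backlit wear check of a plug gauge

TASK

Get the plug gauge in front of the camera for its wear check. First set the loose backlight down on the two dowels of the camera stand, fully home with its white screen facing the lens, and let go of it; then take the plug gauge out of its wooden rest by the dark handle and hold it up between lens and light without touching either, level and square across the line of sight, with the middle of its longer bright end on the lens axis straight above the cross on the base. Finish while holding it still there, and leave everything else in its place.

Things in the scene. Friction and masses are not known exactly. Their poses are not given: they have to be found in the camera images.
- camera_stand: fixed camera stand: grey base 116 x 400 x 12 mm, blue camera with black lens on a post at its +y end, grey pedestal at -y. Origin under the base, below the black cross; y runs along the line of sight from pedestal to camera, z up. Lens front at y = +115, lens dia 43, camera 48 wide, all below z = 150. Pedestal 116 (x) x 56 (y), centred at y = -140, flat top at z = 70
- focus (a point): point on the lens axis over the cross, 115 mm above the table (0, 0, 115 in the stand's frame); axes as the stand's: y is the lens axis, x level across it
- dowel_big (a point): foot, on the pedestal's flat top, of the thick upright dowel: diameter 10 mm, 19 high, round tip; at (-45, -140, 70) in the stand's frame
- dowel_small (a point): foot of the thin upright dowel: diameter 7 mm, 17.5 high, round tip; at (+45, -140, 70) in the stand's frame
- backlight: loose backlight, 0.35 kg: foot 116 (x) x 50 (y) x 10 mm, black housing 72 x 20, z 10 to 80, white screen on its +y side, on top a tab 46 (x) x 12 (y), z 80 to 110, to grip across 12. Origin: mid underside. Bore dia 12 at x = -45 takes the thick dowel, slot 13 (x) x 9 (y) at x = +45 the thin one; fits one way only. Seated, axes parallel to the stand's, screen to the camera, tab top 180 above table
- socket_big (a point): centre of the round bore, on the foot's underside
- socket_small (a point): centre of the slot, on the foot's underside
- tab (a point): middle of the carrying tab, 103 mm above the foot's underside, 7 mm below the tab's top
- gauge_rest: fixed wooden rest: base 46 (x) x 116 (y) x 8 mm and two notched blocks, up to z = 42, in which the plug gauge lies; the blocks span y = -52 to -38 and y = 43 to 57 and leave the gauge's handle free between them. Origin under the middle
- plug_gauge: plug gauge, about 0.14 kg, lying in the rest: round bar 16 mm thick, 112 long along its y axis, axis 8 above its origin and 38 above the table. Dark handle from y = -24 to +38; bright go end from y = -56 to -24 (the longer one); bright no-go end from y = 38 to 56. Centre of mass at y = 0. Grip the handle across 16 mm
- go_end (a point): middle of the go end, on the gauge's axis, at (0, -40, 8) in its frame; axes as the gauge's
- white_jar: bystander, loose: white screw-top jar, diameter 48, height 62 mm; origin under its middle
- cylinder_square: bystander, loose: steel cylinder with black top, diameter 38, height 80 mm; origin under its middle
- gauge_block_30: bystander, loose: steel gauge block standing, 10 x 35 x 30 mm; origin under its middle
- indenter_case: bystander, loose: little blue plastic case, 37 x 56 x 23 mm; origin under its middle
There are look-alikes about, which are no part of the job. There is more than one size of the gauge_rest; the job needs the larger.

How it is judged (in metres and radians):
On the way:
1. the backlight is down on both dowels and let go (distance between socket_big and dowel_big below 0.003 m and distance between socket_small and dowel_small below 0.003 m and angle between backlight's own z axis and vertical below 0.03 rad and contact force between the fingers and backlight below 0.1 N), for 0.3 s.
At the end, for the whole second after the job is handed in: Backlight upright, home on both dowels (3 mm), released. Fingers hold the gauge by its handle, nothing else touches it, at rest: middle of go end within 8 mm of the lens axis sideways and in height, 10 mm of the cross along it; level within 0.1 rad, square to it within 0.12 rad, either way round (all of step 1 and x of go_end in the frame of focus between -0.008 and 0.008 m and y of go_end in the frame of focus between -0.01 and 0.01 m and z of go_end in the frame of focus between -0.008 and 0.008 m and angle between the y axis of plug_gauge and the x axis of camera_stand, either way round below 0.12 rad and angle between plug_gauge's own y axis and vertical between 1.4708 and 1.6708 rad and linear speed of plug_gauge below 0.02 m/s and angular speed of plug_gauge below 0.2 rad/s and contact force between the fingers and plug_gauge above 1 N and y of the grasp point in the frame of plug_gauge between -0.022 and 0.036 m and contact force between plug_gauge and backlight below 0.05 N and contact force between plug_gauge and camera_stand below 0.05 N and contact force between plug_gauge and gauge_rest below 0.05 N); the arm keeps its last pose, push and grip.
It fails at once if a bystander is moved (distance of any of white_jar, cylinder_square, gauge_block_30, indenter_case from where it was at the start of the episode above 0.015 m).
It fails at once if the plug gauge touches the camera, its stand or the backlight (contact force between plug_gauge and camera_stand above 0.5 N or contact force between plug_gauge and backlight above 0.5 N).
It also fails if it takes over 61 s, if anything falls off the work surface, if the arm or the gripper's body presses on something with over 40 N, if the wrist force passes 120 N, or if a joint passes its speed limit or range.

ROBOT

A 6-joint arm with a two-finger parallel gripper is mounted at the origin on a cart in front of the work surface, level with it; the furniture and walls round the work are solid. World frame = base frame: x ahead of the robot, y to its left, z up, the work surface at z = 0. Lengths are in m, angles in degrees, forces in N, time in s.
With the tool pointing down it reaches from about 0.425 to 0.95 m from the base axis. Payload 14.7 kg.
Tool frame: the origin (TCP) lies midway between the tips of the shut fingers; the grasp point (between the pads) lies 19 mm behind it; z points along the fingers, y is the direction in which the jaws open and shut (so a half turn about z gives the same grasp; the last joint's range is limited). The gripper opens to 85 mm and grips with 20 to 120 N. Pads are 22 mm wide; open, the fingers measure 114 mm over their backs; the gripper's body (76 mm by 85 mm) begins 54 mm behind the grasp point. The pads swing forward as they close: fully open they stand 13 mm farther back than shut.
Start: joints at [70.955, 27.513, 91.461, -0, 61.026, -2.67], TCP at [0.183, 0.624, 0.231] pointing down, gripper open.
Joint ranges: [-157.49, 157.49], [-46.99, 117.5], [13.45, 153.17], [-89.5, 269.5], [5.16, 153.95], [-167.48, 167.48]. Speed limits (degrees/s): [108.29, 108.29, 136.94, 172.46, 172.46, 172.46].

INTERFACE

Orientations are given as a 3x3 rotation matrix whose columns are the frame's x, y, z axes.
In Python, from rig import env, camera, calibration gives the robot as it stands. The module is installed in compiled form; this text tells all that it offers.
- The arm moves only by the shell command python3 -m jog 'ROWS' [FORCE]. ROWS is JSON, one flat list of numbers, 5 for each row, row after row: the finger opening in mm, from 0 to 85.4, then the shift along the tool's x, y, z in mm, then the turn about the tool's z in degrees. A call has 1 to 12 rows; each row shifts and turns the pose as measured when the row begins, along the tool's axes as they then stand; what a row does not reach is not made up. A row lasts 1/12 s, in which the tool goes at most 41.7 mm and 7.16 degrees, less where a joint would pass 70% of its speed; a pose out of reach is approached as far as the arm can. A call is refused whole if a number of a shift passes 41.7 or a number of a turn 7.16, either way. A call with a gripper value outside its range is refused whole. The fingers move at their own pace and stop on an object; FORCE is the grip in N (left out, the last holds). Time passes only in rows, so rows that do not move let the fingers close. It gives the time, the measured TCP pose, the force and the opening at its end, in the units of the state.
- env.get_obs(): the state, without advancing time (a new reading comes with each control period).
- camera(name): name is "scene" or "side" or "wrist"; returns the picture (400x640x3 uint8, blue, green, red); there is no depth.
- calibration(name): a dict with "fx", "fy", "cx", "cy" (pixels), "xyz" and "rotation" of the camera in the world. Camera axes: x right, y down, z forward; pixel columns grow to the right and rows downward; lengths in m; the calibration is good to about 2 mm. The wrist camera is an equidistant fisheye: a pixel r from the principal point sees the ray r / f radians off the axis. A picture is of the moment at which its call begins: read the wrist's pose just before it. calibration takes no time and is no camera call; for the wrist camera it gives the pose at the moment of the call.
- env.job_done(): hands the job in, once; it reports no verdict.
The state is a dict: "clock": time; "joint_pos": joint angles; "joint_vel": joint speeds; "tau": joint torques, N m; "position": TCP position; "eef_rot": TCP orientation; "force": force on the tool from outside, world axes, zero at the start; "ft_torque": the same for the moment, N m; "opening": opening from 0.0 (shut) to 1.0 (fully open).
Only numpy, scipy, OpenCV 4.12 (cv2) and the standard library are available. Lean on these libraries where they do the work, as an engineer would, in place of code of your own. Each camera call takes 0.05 s, during which the arm holds its last target. There are 200 camera calls.

## Working session

There is one attempt and no reset: what is moved stays moved. The work goes in short steps, Python scripts to look and compute and a shell command to move; the robot and the scene stay as the last step left them, time stands still between calls to the robot, and variables do not carry over. Pictures are saved under pics/ and viewed, about 8 in all and at most 12, crops included, and the job is handed in when it is done.

```bash
mkdir -p pics; python3 - <<'E'
from rig import env,camera,calibration
import cv2,numpy as np
np.set_printoptions(precision=4,suppress=True)
for n in ["scene","side","wrist"]:
    c=calibration(n);print(n,{k:(np.round(v,4).tolist()) for k,v in c.items()})
    cv2.imwrite(f"pics/{n}0.png",camera(n))
o=env.get_obs();print(o["clock"],o["position"],o["eef_rot"],o["opening"])
E
```

```text
scene {'fx': 436.9513, 'fy': 436.9513, 'cx': 318.5343, 'cy': 199.5989, 'xyz': [0.4145, 1.4459, 0.732], 'rotation': [[-0.986, -0.0873, 0.1419], [-0.1654, 0.411, -0.8965], [0.0199, -0.9074, -0.4197]]}
side {'fx': 513.0803, 'fy': 513.0803, 'cx': 318.0186, 'cy': 205.9369, 'xyz': [-1.0416, -0.3215, 1.1575], 'rotation': [[0.2307, -0.5114, 0.8278], [-0.9729, -0.1344, 0.1881], [0.015, -0.8488, -0.5286]]}
wrist {'fx': 309.7069, 'fy': 309.7069, 'cx': 322.0674, 'cy': 199.8715, 'xyz': [0.1019, 0.6479, 0.3725], 'rotation': [[0.2817, 0.9064, 0.3148], [0.9595, -0.2658, -0.0934], [-0.001, 0.3284, -0.9445]]}
0.15 [0.1831 0.6233 0.2308] [[-0.9594  0.2819 -0.0003]
 [ 0.2819  0.9594 -0.0009]
 [ 0.0001 -0.0009 -1.    ]] 0.9968092428983282
```

View pics/scene0.png

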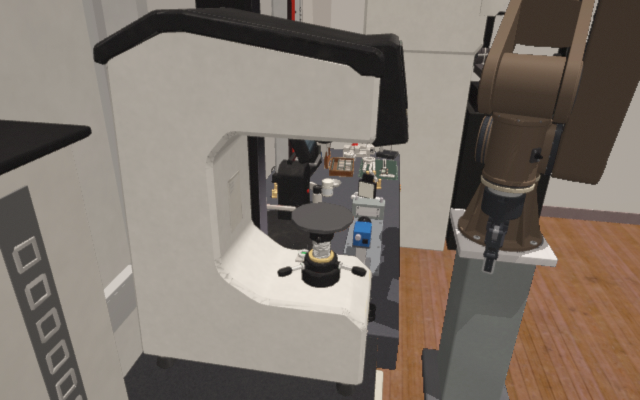

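View pics/side0.png

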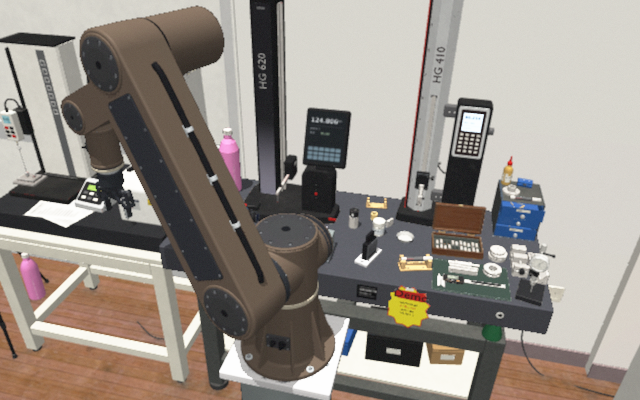

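Scene shows the blue camera at about (362,235) and the backlight around (368,190). Side shows the backlight at (370,250), one rest at (415,263) and another at (376,203). I'll enlarge both crops.

```bash
python3 - <<'E'
import cv2,numpy as np
a=cv2.imread("pics/scene0.png")[140:270,250:420]
b=cv2.imread("pics/side0.png")[180:310,240:560]
a=cv2.resize(a,None,fx=2.4*0+2.5,fy=2.5,interpolation=cv2.INTER_CUBIC)
b=cv2.resize(b,None,fx=2.5,fy=2.5,interpolation=cv2.INTER_CUBIC)
c=np.zeros((a.shape[0]*1+b.shape[0]-60,800,3),np.uint8)
c=np.zeros((600,800,3),np.uint8)
b=b[:275]
c[:275]=b; c[275:600,:425]=a[:325]
w=cv2.resize(cv2.imread("pics/wrist0.png"),(375,234)); c[275:509,425:]=w
cv2.imwrite("pics/crop1.png",c)
E
```

```text
(no output)
```

View pics/crop1.png

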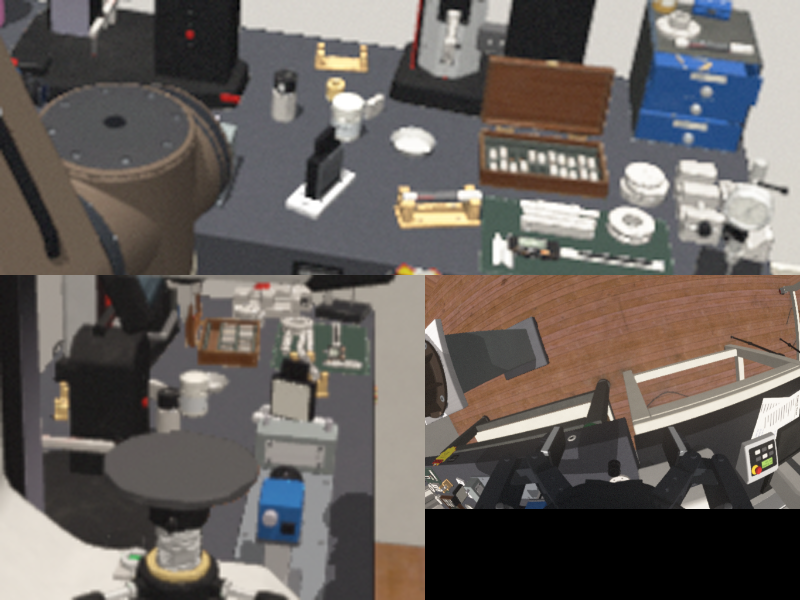

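The side crop shows the backlight with its foot at about side px (368,256), the loaded rest at (415,264), and the jar and cylinder behind. The scene crop shows the stand running along world y, with its pedestal next to the backlight.

```bash
cat > h.py <<'E'
import numpy as np,cv2
from rig import env,camera,calibration
np.set_printoptions(precision=4,suppress=True)
def ray(c,u,v,fish=False):
    x=(u-c["cx"])/c["fx"];y=(v-c["cy"])/c["fy"]
    if fish:
        r=np.hypot(x,y); d=np.array([x/r*np.sin(r),y/r*np.sin(r),np.cos(r)]) if r>1e-9 else np.array([0,0,1.])
    else: d=np.array([x,y,1.])
    return np.array(c["rotation"])@d
def onz(c,u,v,z,fish=False):
    d=ray(c,u,v,fish);p=np.array(c["xyz"]);return p+d*(z-p[2])/d[2]
def proj(c,P,fish=False):
    q=(np.asarray(P)-np.array(c["xyz"]))@np.array(c["rotation"])
    if fish:
        r=np.linalg.norm(q[...,:2],axis=-1);t=np.arctan2(r,q[...,2]);s=t/np.maximum(r,1e-9)
    else: s=1/q[...,2]
    return np.stack([c["cx"]+c["fx"]*q[...,0]*s,c["cy"]+c["fy"]*q[...,1]*s],-1)
E
python3 - <<'E'
from h import *
c=calibration("side")
S=lambda x,y:(240+x/2.5,180+y/2.5)
for n,p,z in [("foot",(320,190),.01),("tabtop",(328,132),.11),("restL",(398,215),0),("restR",(482,218),0),("gaugeL",(403,190),.038),("gaugeR",(472,196),.038),("jar",(345,135),0),("cyl",(284,117),0)]:
    print(n,onz(c,*S(*p),z))
c=calibration("scene")
S=lambda x,y:(250+x/2.5,140+(y-275)/2.5)
for n,p,z in [("camtop",(280,485),.15),("pedL",(255,415),.07),("pedR",(338,425),.07),("pedL near",(258,470),.07),("pedR near",(335,470),.07),("baseR",(335,520),.0)]:
    print(n,onz(c,*S(*p),z))
E
```

```text
foot [ 0.4642 -0.1705  0.01  ]
tabtop [ 0.4706 -0.1744  0.11  ]
restL [ 0.4469 -0.2874  0.    ]
restR [ 0.4703 -0.4057  0.    ]
gaugeL [ 0.4573 -0.2897  0.038 ]
gaugeR [ 0.4679 -0.3868  0.038 ]
jar [ 0.6279 -0.1861  0.    ]
cyl [ 0.6534 -0.0843  0.    ]
camtop [0.4629 0.34   0.15  ]
pedL [ 0.5227 -0.025   0.07  ]
pedR [ 0.4009 -0.0151  0.07  ]
pedL near [0.5016 0.1514 0.07  ]
pedR near [0.4007 0.1305 0.07  ]
baseR [0.3946 0.1408 0.    ]
```

```bash
python3 -m jog '[85,0,0,-38,0, 85,0,0,-38,0, 85,-15,-17,-30,0, 85,-27,-30,0,0, 85,-27,-30,0,0, 85,-27,-30,0,0, 85,-27,-30,0,0, 85,-27,-30,0,0, 85,-27,-30,0,0, 85,-27,-30,0,0, 85,-27,-30,0,0, 85,-27,-30,0,0]'
```

```text
clock: 1.15
position: [0.3502, 0.2679, 0.3392]
eef_rot: [[-0.962, 0.272, -0.001], [0.272, 0.962, -0.004], [-0.0, -0.004, -1.0]]
force: [1.5, 0.5, 1.0]
opening: 0.996
```

```bash
python3 -m jog '[85,-20,-35,0,0, 85,-20,-35,0,0, 85,-20,-35,0,0, 85,-20,-35,0,0, 85,-20,-35,0,0, 85,-20,-35,0,0, 85,-20,-35,0,0, 85,-20,-35,0,0, 85,-20,-35,0,0, 85,0,0,0,-6, 85,0,0,0,-6, 85,0,0,0,-4]'
python3 - <<'E'
from h import *
import json
o=env.get_obs();c=calibration("wrist");im=camera("wrist");cv2.imwrite("pics/w1.png",im)
json.dump({k:np.array(v).tolist() for k,v in c.items()},open("w1.json","w"))
print(c["xyz"],o["position"])
cv2.imwrite("pics/w1b.png",cv2.resize(im,(800,500),interpolation=cv2.INTER_CUBIC))
E
```

```text
clock: 2.15
position: [0.4377, -0.1067, 0.3407]
eef_rot: [[-1.0, -0.002, 0.002], [-0.002, 1.0, -0.005], [-0.002, -0.005, -1.0]]
force: [0.6, 0.1, 0.3]
opening: 0.998
[ 0.3527 -0.1055  0.4822] [ 0.4377 -0.1067  0.3407]
```

View pics/w1b.png

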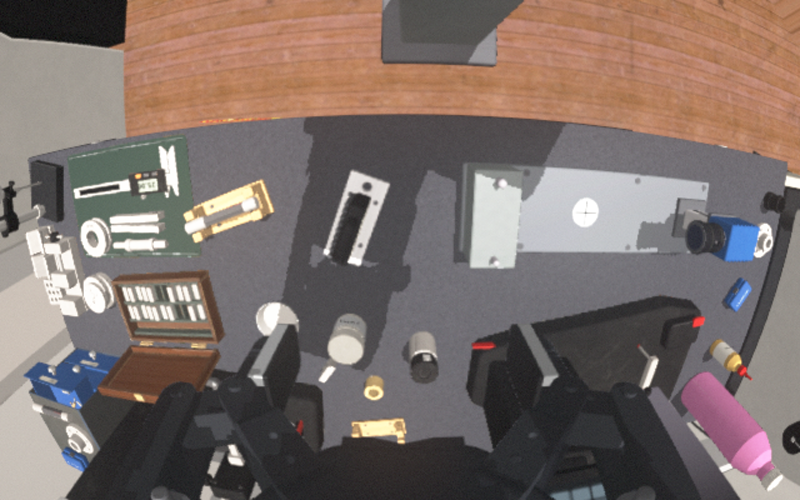

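The wrist picture shows everything (native px = ×0.8). The stand has its cross near (586,212), dowels near (502,184) and (495,262), and the camera at (720,238). The backlight is near (357,218) with its bore at (367,187). The loaded rest with the gauge is near (228,210); the small look-alike rest is at (378,428). I'll enlarge the key spots.

```bash
python3 - <<'E'
import cv2,numpy as np
w=cv2.imread("pics/w1.png");c=np.zeros((600,800,3),np.uint8)
def put(x,y,u0,u1,v0,v1):
    p=cv2.resize(w[v0:v1,u0:u1],None,fx=4,fy=4,interpolation=cv2.INTER_CUBIC);c[y:y+p.shape[0],x:x+p.shape[1]]=p
put(0,0,360,425,125,220);put(260,0,255,320,130,220);put(520,0,540,610,150,215)
put(0,380,140,225,142,197);put(360,400,450,490,150,190)
cv2.imwrite("pics/crop2.png",c)
E
```

```text
(no output)
```

View pics/crop2.png

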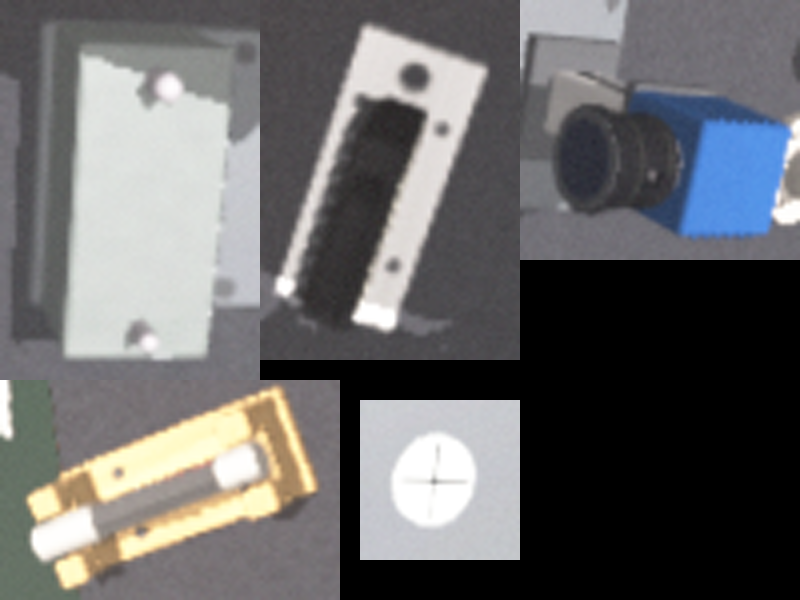

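The crop gives stand corners, cross and dowel tips, backlight foot corners and bore, and the gauge's handle junctions at crop (97,521) and (216,476). The go end is the far-left one. I'll fit planar poses from these.

```bash
cat > fit.py <<'E'
from h import *
import json
from scipy.optimize import least_squares
def fit(c,L,px,g,fish=True):
    L=np.array(L);px=np.array(px)
    def tf(p):
        C,S=np.cos(p[2]),np.sin(p[2]);return L@np.array([[C,-S,0],[S,C,0],[0,0,1]]).T+[p[0],p[1],0]
    f=lambda p:(proj(c,tf(p),fish)-px).ravel()
    r=least_squares(f,g,loss="soft_l1");return r.x,f(r.x).reshape(-1,2)
E
python3 - <<'E'
from fit import *
c={k:np.array(v) for k,v in json.load(open("w1.json")).items()}
N=lambda pts,u,v:[(u+x/4,v+y/4) for x,y in pts]
p,r=fit(c,[(0,0,.012),(-.058,-.168,.07),(-.058,-.112,.07),(.058,-.112,.07),(.058,-.168,.07),(-.045,-.14,.089),(.045,-.14,.0875)],
 [(468.75,170.25)]+N([(80,47),(230,47),(206,357),(66,356),(170,86),(150,342)],360,125),[.46,.14,0]);print("stand",p,np.degrees(p[2]));print(r)
p,r=fit(c,[(-.058,-.025,.01),(-.058,.025,.01),(.058,.025,.01),(.058,-.025,.01),(-.045,0,.01)],N([(105,25),(227,68),(135,328),(18,290),(155,76)],255,130),[.46,-.17,0]);print("bl",p,np.degrees(p[2]));print(r)
p,r=fit(c,[(0,-.024,.038),(0,.038,.038)],N([(97,141),(216,96)],140,142),[.46,-.34,0]);print("gauge",p,np.degrees(p[2]));print(r)
print(onz(c,140+97/4,142+141/4,.038,1),onz(c,140+216/4,142+96/4,.038,1))
E
```

```text
stand [ 0.4623  0.1378 -0.0028] -0.16035845928491935
[[-0.4113 -0.8149]
 [-0.2629 -2.1334]
 [ 1.7779 -0.4881]
 [ 0.6515  0.5663]
 [-1.3133  0.8337]
 [ 0.1686  0.5769]
 [-0.1631  0.4091]]
bl [ 0.4775 -0.1669 -0.3477] -19.92030096954908
[[-0.0037 -0.2805]
 [ 0.0774 -0.3553]
 [-0.4001  0.5184]
 [ 0.2458  0.1482]
 [ 0.0465  0.0652]]
gauge [ 0.4639 -0.3429  0.2905] 16.64383682893455
[[-0.5793  0.2028]
 [ 0.5011 -0.172 ]]
[ 0.4704 -0.3647  0.038 ] [ 0.4532 -0.3074  0.038 ]
```

```bash
python3 -m jog '[60,-20,-30,0,0, 60,-20,-30,0,0, 60,0,0,35,7, 60,0,0,35,7, 60,0,0,35,6, 60,0,0,35,0, 60,0,0,0,0]'
python3 - <<'E'
from h import *
import json
o=env.get_obs();c=calibration("wrist");im=camera("wrist");cv2.imwrite("pics/w2.png",im)
json.dump({k:np.array(v).tolist() for k,v in c.items()},open("w2.json","w"))
R=np.array(o["eef_rot"]);d=np.array([.4775,-.1669,.086])-o["position"];print("tool shift mm",R.T@d*1000, np.degrees(np.arctan2(R[0,1],R[1,1])))
cv2.imwrite("pics/w2b.png",cv2.resize(im,(800,500),interpolation=cv2.INTER_CUBIC))
E
```

```text
clock: 2.78
position: [0.4825, -0.1699, 0.1987]
eef_rot: [[-0.933, 0.359, 0.01], [0.359, 0.933, -0.008], [-0.012, -0.004, -1.0]]
force: [-2.4, 0.7, -1.0]
opening: 0.703
tool shift mm [  7.1365   1.4095 112.6459] 21.063669365836642
```

View pics/w2b.png

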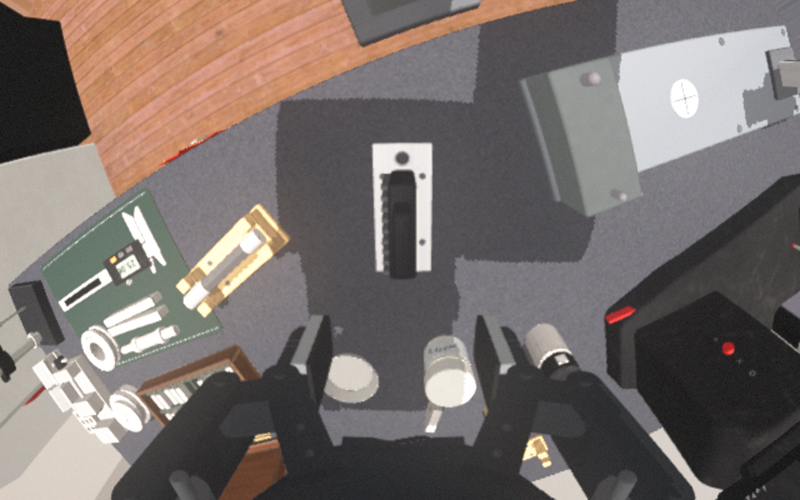

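The view shows the backlight upright in the image between the finger gap (foot x 373–432, bore (402,158)). I refine from it, then descend.

```bash
python3 - <<'E'
from fit import *
c={k:np.array(v) for k,v in json.load(open("w2.json")).items()}
px=np.array([(373,144),(432,143),(431,271),(376,270),(402.5,158)])*.8
p,r=fit(c,[(-.058,-.025,.01),(-.058,.025,.01),(.058,.025,.01),(.058,-.025,.01),(-.045,0,.01)],px,[.47,-.17,-.3]);print("bl",p,np.degrees(p[2]));print(r)
o=env.get_obs();R=np.array(o["eef_rot"]);print(R.T@(np.array([p[0],p[1],.086])-o["position"])*1000)
px=np.array([(594,78),(619.5,196),(684,98)])*.8
p,r=fit(c,[(-.045,-.14,.089),(.045,-.14,.0875),(0,0,.012)],px,[.46,.14,0]);print("stand",p,np.degrees(p[2]));print(r)
E
```

```text
bl [ 0.4777 -0.1678 -0.36  ] -20.628972906198626
[[-0.099  -0.3877]
 [ 0.0946  0.0773]
 [-0.437  -0.4561]
 [ 0.3249  0.581 ]
 [ 0.08    0.2003]]
[  8.0243   0.609  115.4421]
stand [ 0.4625  0.1348 -0.0129] -0.737030367375487
[[-0.1877 -1.1912]
 [ 1.1578  0.819 ]
 [-1.1923  0.3699]]
```

```bash
python3 -m jog '[60,8,0.6,30,0, 60,0,0,30,0, 60,0,0,30,0, 60,0,0,20,0, 60,0,0,0,0]' 60
python3 - <<'E'
from h import *
o=env.get_obs();R=np.array(o["eef_rot"]);print(R.T@(np.array([.4777,-.1675,.086])-o["position"])*1000)
E
```

```text
clock: 3.25
position: [0.4855, -0.1697, 0.099]
eef_rot: [[-0.933, 0.358, 0.025], [0.358, 0.934, -0.014], [-0.028, -0.004, -1.0]]
force: [-1.6, -0.3, -0.7]
opening: 0.704
[ 8.4511 -0.7177 12.7287]
```

```bash
python3 -m jog '[60,0,0,0,0, 60,0,0,0,0, 60,0,0,0,0]';python3 -m jog '[60,8,-0.5,0,0, 60,0,0,0,0]'
```

```text
clock: 3.5
position: [0.4887, -0.1705, 0.1044]
eef_rot: [[-0.933, 0.357, 0.029], [0.357, 0.934, -0.016], [-0.033, -0.004, -0.999]]
force: [-0.7, 0.1, 0.3]
opening: 0.705
clock: 3.67
position: [0.4822, -0.1685, 0.1071]
eef_rot: [[-0.933, 0.357, 0.034], [0.357, 0.934, -0.017], [-0.038, -0.004, -0.999]]
force: [-0.3, -0.1, 0.1]
opening: 0.701
```

```bash
python3 -c "
from h import *
def s():
    o=env.get_obs();print(o['clock'],o['joint_pos'],o['joint_vel'],o['position'],o['eef_rot'][2],np.array(o['tau']))
s();camera('side');s();camera('side');s()"
python3 -m jog '[60,0,0,0,0]' >/dev/null;python3 -c "
from h import *
def s():
    o=env.get_obs();print(o['clock'],o['joint_pos'],o['joint_vel'],o['position'],o['eef_rot'][2])
s();camera('side');s();camera('side');s()"
```

```text
3.6667 [-22.5283  25.6178 117.9624  -0.3312  34.26   -91.331 ] [ 0.1441 -0.8765 -3.0378  0.1117  0.8466  0.1032] [ 0.4822 -0.1685  0.1071] [-0.0376 -0.0043 -0.9993] [ -0.2187 -76.5072 -30.1287  -0.0237  -1.1046  -0.0282]
3.7167 [-22.5271  25.6326 117.8784  -0.3298  34.2477 -91.3259] [ 0.0715  0.8295 -0.9293  0.1017 -0.5428  0.0574] [ 0.4833 -0.1689  0.1074] [-0.039  -0.0043 -0.9992] [ -0.0002 -74.7594 -25.2067  -0.0288  -0.0221  -0.028 ]
3.7667 [-22.5257  25.6764 117.8599  -0.3293  34.2273 -91.3256] [-0.034   0.7775 -0.2764  0.0017 -0.186   0.0693] [ 0.4835 -0.169   0.1071] [-0.0389 -0.0043 -0.9992] [  0.0616 -77.0372 -27.1392  -0.0169  -0.1731  -0.0122]
3.85 [-22.5285  25.6315 117.8511  -0.3302  34.244  -91.3233] [ 0.0585 -1.0285 -0.1192 -0.0222  0.3414  0.0392] [ 0.4836 -0.1691  0.1075] [-0.0396 -0.0043 -0.9992]
3.9 [-22.5307  25.6291 117.8466  -0.3309  34.2428 -91.3223] [ 0.0144  0.4307 -0.1107  0.0237  0.0452  0.0597] [ 0.4837 -0.1691  0.1075] [-0.0397 -0.0044 -0.9992]
3.95 [-22.5284  25.6538 117.8467  -0.3293  34.237  -91.3229] [ 0.0114  0.3117  0.0217 -0.0134  0.0213 -0.0223] [ 0.4836 -0.1691  0.1073] [-0.0394 -0.0043 -0.9992]
```

```bash
python3 -m jog '[60,0,0,-35,0, 60,0,0,-35,0, 60,0,0,-35,0, 60,0,0,0,0, 60,0,0,0,0, 60,0,0,0,0]'; python3 -m jog '[60,0,0,12,0, 60,0,0,12,0, 60,0,0,12,0, 60,0,0,12,0, 60,0,0,12,0,60,0,0,12,0, 60,0,0,0,0, 60,0,0,0,0]'
```

```text
clock: 4.45
position: [0.479, -0.1669, 0.2152]
eef_rot: [[-0.933, 0.358, 0.031], [0.357, 0.934, -0.016], [-0.035, -0.004, -0.999]]
force: [-0.5, 0.5, -0.2]
opening: 0.701
clock: 5.12
position: [0.4778, -0.1668, 0.1333]
eef_rot: [[-0.934, 0.358, 0.022], [0.357, 0.934, -0.013], [-0.025, -0.004, -1.0]]
force: [0.5, 0.1, -0.8]
opening: 0.704
```

```bash
python3 -m jog '[60,0,0,12,0, 60,0,0,12,0, 60,0,0,12,0, 60,0,0,4,0, 60,0,0,0,0, 60,0,0,0,0]' 60
```

```text
clock: 5.62
position: [0.4788, -0.1673, 0.0929]
eef_rot: [[-0.934, 0.358, 0.021], [0.358, 0.934, -0.012], [-0.024, -0.004, -1.0]]
force: [-0.8, 0.1, 0.3]
opening: 0.707
```

```bash
python3 -m jog '[60,1,0,4,0, 60,0,0,0,0, 0,0,0,0,0, 0,0,0,0,0, 0,0,0,0,0, 0,0,0,0,0, 0,0,0,0,0, 0,0,0,0,0, 0,0,0,0,0]' 60; python3 -m jog '[0,0,0,-6,0, 0,0,0,-8,0, 0,0,0,-8,0, 0,0,0,0,0, 0,0,0,0,0]'
```

```text
clock: 6.37
position: [0.4789, -0.1674, 0.0911]
eef_rot: [[-0.934, 0.358, 0.024], [0.357, 0.934, -0.014], [-0.027, -0.004, -1.0]]
force: [-0.5, 0.6, -3.3]
opening: 0.127
clock: 6.78
position: [0.4781, -0.1669, 0.1155]
eef_rot: [[-0.934, 0.358, 0.023], [0.357, 0.934, -0.013], [-0.027, -0.004, -1.0]]
force: [0.0, -0.2, -2.7]
opening: 0.127
```

```bash
python3 -m jog '[0,0,0,-15,0, 0,0,0,-20,-6, 0,0,0,-20,-7, 0,0,0,-20,-7, 0,0,0,-5,0, 0,4,15,0,0, 0,4,20,0,0, 0,4,20,0,0, 0,4,15,0,0, 0,0,0,0,0,0,0,0,0,0]'
python3 - <<'E'
from h import *
import json
camera("side");o=env.get_obs();c=calibration("wrist");im=camera("wrist");cv2.imwrite("pics/w3.png",im)
json.dump({k:np.array(v).tolist() for k,v in c.items()}|{"tcp":np.array(o["position"]).tolist(),"R":np.array(o["eef_rot"]).tolist()},open("w3.json","w"))
print(o["position"],o["eef_rot"])
cv2.imwrite("pics/w3b.png",cv2.resize(im[60:260,220:487],(800,600),interpolation=cv2.INTER_CUBIC))
E
```

```text
clock: 7.7
position: [0.4594, -0.0935, 0.1956]
eef_rot: [[-0.999, 0.031, 0.024], [0.03, 0.999, -0.014], [-0.025, -0.013, -1.0]]
force: [-0.2, -0.5, -2.6]
opening: 0.124
[ 0.4592 -0.0937  0.1955] [[-0.9992  0.0309  0.0237]
 [ 0.0306  0.9994 -0.0133]
 [-0.0241 -0.0126 -0.9996]]
```

View pics/w3b.png

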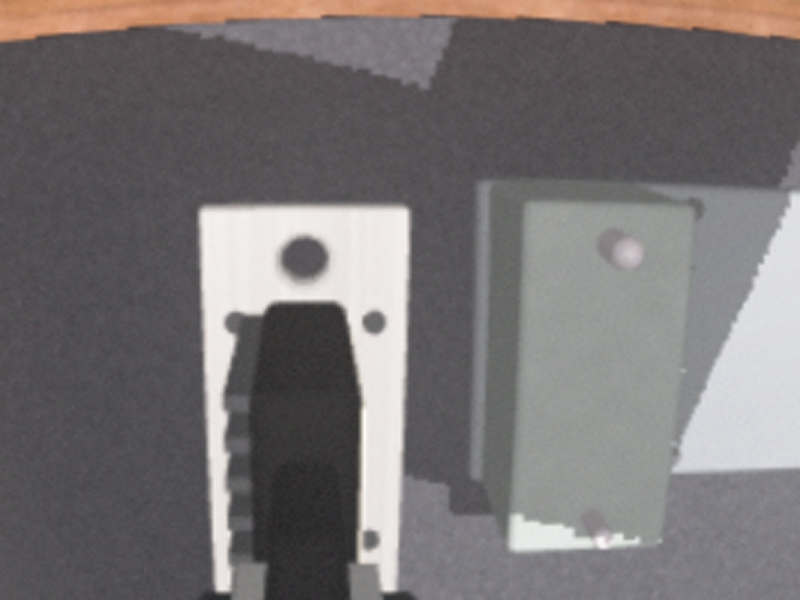

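The view shows the carried backlight level, bore at (303,258), foot near corners (200,207)/(410,207). Pedestal corners and dowel tips are clear, at (628,252) and (603,537).

```bash
python3 - <<'E'
from fit import *
J={k:np.array(v) for k,v in json.load(open("w3.json")).items()}
N=lambda P:[(220+x*267/800,60+y/3) for x,y in P]
ped=[(-.058,-.168,.07),(-.058,-.112,.07),(.058,-.112,.07),(.058,-.168,.07)]
pp=[(525,203),(692,208),(660,545),(510,550)]
dw=[(-.045,-.14,.086),(.045,-.14,.085)];dp=[(627,251),(602,536)]
for L,P in [(ped+dw,pp+dp),(ped,pp),(dw,dp)]:
    p,r=fit(J,L,N(P),[.46,.14,0]);print("stand",p,np.degrees(p[2]),"pedestal",p[0]+.14*np.sin(p[2]),p[1]-.14*np.cos(p[2]));print(r.round(2).tolist())
z0=J["tcp"][2]-.0911+.01
for z in (z0,):
    p,r=fit(J,[(-.058,-.025,z),(-.058,.025,z),(-.045,0,z)],N([(200,207),(410,207),(303,258)]),[.46,-.09,0]);print("bl",p,np.degrees(p[2]),r.round(2).tolist())
print("tool rel", J["R"].T@(np.array([p[0],p[1],J["tcp"][2]])-J["tcp"])*1000)
E
```

```text
stand [ 0.4618  0.1372 -0.0006] -0.03168576724738691 pedestal 0.46172829835752527 -0.0027577029019381916
[[-1.36, -1.73], [2.18, -1.99], [1.19, 0.58], [-1.64, 1.6], [0.16, 0.44], [0.1, 0.47]]
stand [ 0.4626  0.1377 -0.    ] -0.002678701363821651 pedestal 0.4626400225926146 -0.0023468051652979494
[[-0.95, -0.68], [2.5, -1.0], [1.46, 1.33], [-1.27, 2.4]]
stand [ 0.4613  0.1371 -0.0003] -0.0173735020955562 pedestal 0.46129546581460973 -0.002915545487936405
[[0.0, -0.06], [0.0, 0.08]]
bl [ 0.4576 -0.0945 -0.0321] -1.8402145973884247 [[-0.09, -0.26], [-0.3, -0.06], [0.4, 0.33]]
tool rel [ 1.6395 -0.8975 -0.0282]
```

```bash
python3 -m jog '[0,0,12,0,-1, 0,0,20,0,-0.8, 0,0,20,0,0, 0,0,20,0,0, 0,-1,12,0,0, 0,0,3,0,0, 0,0,0,0,0, 0,0,0,0,0]'
python3 - <<'E'
from h import *
import json
o=env.get_obs();c=calibration("wrist");im=camera("wrist");cv2.imwrite("pics/w4.png",im)
R=np.array(o["eef_rot"]);p=np.array(o["position"])
print(p,R)
# centre of backlight from tool-relative offset (1.6,-0.9)
b=p+R@[.0016,-.0009,0];print("bl est",b,"need",R.T@(np.array([.4613,-.0029,b[2]])-b)*1000,"yaw",np.degrees(np.arctan2(R[0,1],R[1,1])))
json.dump({k:np.array(v).tolist() for k,v in c.items()}|{"tcp":p.tolist(),"R":R.tolist()},open("w4.json","w"))
E
```

```text
clock: 8.47
position: [0.4642, -0.0098, 0.193]
eef_rot: [[-1.0, 0.013, 0.025], [0.013, 1.0, -0.015], [-0.025, -0.015, -1.0]]
force: [0.5, -0.2, -3.2]
opening: 0.122
[ 0.4642 -0.0098  0.193 ] [[-0.9996  0.0131  0.0249]
 [ 0.0127  0.9998 -0.0149]
 [-0.025  -0.0146 -0.9996]]
bl est [ 0.4626 -0.0107  0.193 ] need [ 1.3744  7.7528 -0.1475] yaw 0.7510457950870312
```

```bash
python3 -m jog '[0,1,6,0,-0.8, 0,0,1.5,0,0, 0,0,0,0,0, 0,0,0,0,0]'
python3 - <<'E'
from h import *
import json
o=env.get_obs();c=calibration("wrist");im=camera("wrist");cv2.imwrite("pics/w4.png",im)
R=np.array(o["eef_rot"]);p=np.array(o["position"])
b=p+R@[.0016,-.0009,0];print(p,"bl est",b,"need",R.T@(np.array([.4613,-.0029,b[2]])-b)*1000,"yaw",np.degrees(np.arctan2(R[0,1],R[1,1])))
json.dump({k:np.array(v).tolist() for k,v in c.items()}|{"tcp":p.tolist(),"R":R.tolist()},open("w4.json","w"))
cv2.imwrite("pics/w4b.png",cv2.resize(im[60:260,190:457],(800,600),interpolation=cv2.INTER_CUBIC))
E
```

```text
clock: 8.85
position: [0.4633, -0.004, 0.1928]
eef_rot: [[-1.0, 0.001, 0.025], [0.001, 1.0, -0.015], [-0.025, -0.015, -1.0]]
force: [0.3, -0.3, -2.4]
opening: 0.127
[ 0.4633 -0.004   0.1928] bl est [ 0.4617 -0.0049  0.1927] need [ 0.43    2.0242 -0.0416] yaw 0.07100218799526148
```

View pics/w4b.png

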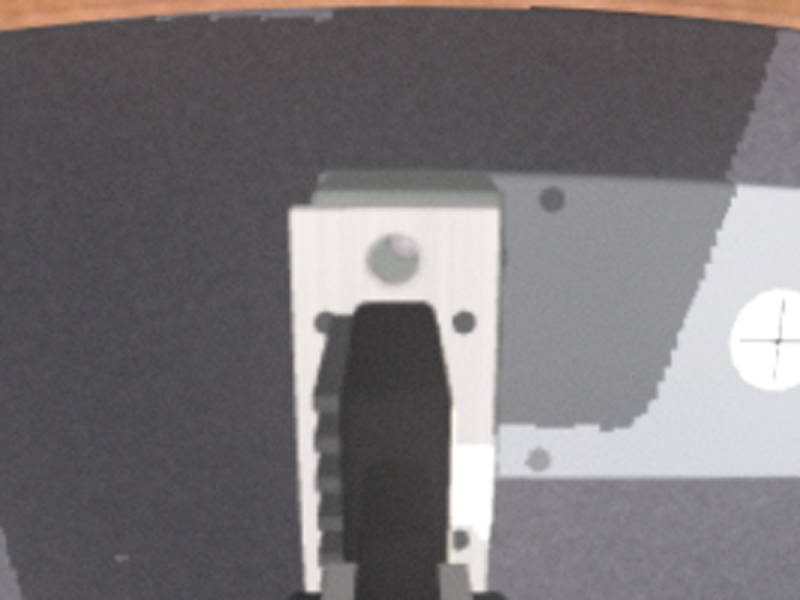

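The dowel tip is visible through the bore, at about (405,244) against the bore centre at (393,258); the cross is at (777,341).

```bash
python3 - <<'E'
from fit import *
J={k:np.array(v) for k,v in json.load(open("w4.json")).items()}
q=lambda x,y:(190+x*267/800,60+y/3)
inv=lambda P:((proj(J,P,True)-[190,60])*[800/267,3])
print("pred tip px",inv([.4163,-.0029,.086]),"cross",inv([.4613,.1371,.012]))
print("dowel from px",onz(J,*q(405,244),.086,True),"stand from cross",onz(J,*q(777,341),.012,True))
z=J["tcp"][2]-.0911+.01
p,r=fit(J,[(-.058,-.025,z),(-.058,.025,z),(-.045,0,z)],[q(290,207),q(499,208),q(393,258)],[.46,-.09,0]);print("bl",p,np.degrees(p[2]),r.round(2).tolist())
print("bore",onz(J,*q(393,258),z,True))
E
```

```text
pred tip px [403.6771 239.7429] cross [776.7777 336.1569]
dowel from px [ 0.4175 -0.0025  0.086 ] stand from cross [0.4632 0.1374 0.012 ]
bl [ 0.4618 -0.0054 -0.006 ] -0.34427203844107773 [[-0.18, -0.27], [-0.05, -0.14], [0.24, 0.45]]
bore [ 0.4165 -0.0053  0.1117]
```

```bash
python3 -m jog '[0,-0.5,2.8,0,-0.2, 0,0,0,0,0, 0,0.2,0,5,0, 0,0,0.2,3,0, 0,0,0,0,0, 0,0,0,0,0]'
python3 - <<'E'
from h import *
import json
o=env.get_obs();c=calibration("wrist");im=camera("wrist");cv2.imwrite("pics/w5.png",im)
R=np.array(o["eef_rot"]);p=np.array(o["position"])
b=p+R@[.0016,-.0009,0];print(p,"underside",p[2]-.0911,"bl est",b,"need",R.T@(np.array([.462,-.0026,b[2]])-b)*1000,"yaw",np.degrees(np.arctan2(R[0,1],R[1,1])),o["force"])
json.dump({k:np.array(v).tolist() for k,v in c.items()}|{"tcp":p.tolist(),"R":R.tolist()},open("w5.json","w"))
cv2.imwrite("pics/w5b.png",cv2.resize(im[110:200,270:370],(700,630),interpolation=cv2.INTER_CUBIC)[:600])
E
```

```text
clock: 9.4
position: [0.4639, -0.0011, 0.1838]
eef_rot: [[-1.0, -0.002, 0.025], [-0.003, 1.0, -0.015], [-0.025, -0.015, -1.0]]
force: [0.3, -0.0, -2.7]
opening: 0.128
[ 0.4639 -0.0011  0.1838] underside 0.09274535920506967 bl est [ 0.4623 -0.002   0.1838] need [ 0.2921 -0.5676  0.0015] yaw -0.1279575473357171 [ 0.3498 -0.0327 -2.745 ]
```

View pics/w5b.png

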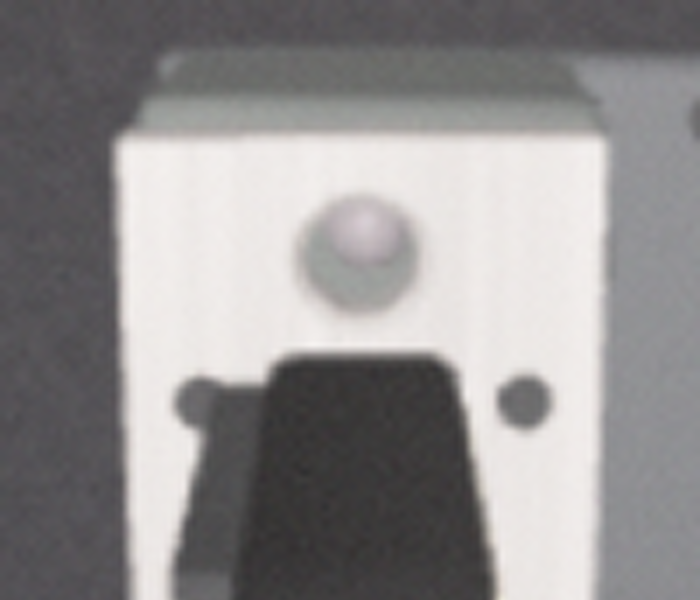

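The dowel shows in the bore, centred at about (365,224) against the bore at (357,255).

```bash
python3 - <<'E'
from fit import *
J={k:np.array(v) for k,v in json.load(open("w5.json")).items()}
q=lambda x,y:(270+x/7,110+y/7)
z=J["tcp"][2]-.0911+.01
b=onz(J,*q(357,254),z,True)
for v in (220,226): 
    for zd in (.084,.088): print(zd,(onz(J,*q(365,v),zd,True)-b)*1000)
E
```

```text
0.084 [ -0.3418   0.5385 -18.7454]
0.088 [ -1.0325   0.5977 -14.7454]
0.084 [  0.341    0.5403 -18.7454]
0.088 [ -0.3611   0.5994 -14.7454]
```

```bash
python3 -m jog '[0,0.5,0.5,3,0, 0,0.2,0,3,0, 0,0.1,0.1,3,0, 0,0,0,2,0, 0,0,0,0,0]' ; python3 -m jog '[0,0,0,3,0, 0,0.2,0.1,3,0, 0,0,0,3,0, 0,0,0,0,0]'
```

```text
clock: 9.87
position: [0.4634, -0.0007, 0.1717]
eef_rot: [[-1.0, -0.002, 0.025], [-0.003, 1.0, -0.015], [-0.025, -0.015, -1.0]]
force: [-0.5, 0.5, -3.6]
opening: 0.121
clock: 10.2
position: [0.4634, -0.0007, 0.1617]
eef_rot: [[-1.0, -0.002, 0.025], [-0.003, 1.0, -0.015], [-0.025, -0.015, -1.0]]
force: [-0.4, -0.2, -3.1]
opening: 0.128
```

```bash
python3 -m jog '[0,0,0,1,0, 0,0,0,1,0, 0,0,0,0,0]'; python3 -m jog '[0,0,0,1,0, 0,0,0,1,0]'
```

```text
clock: 10.45
position: [0.4636, -0.0015, 0.1615]
eef_rot: [[-1.0, -0.003, 0.026], [-0.003, 1.0, -0.017], [-0.026, -0.017, -1.0]]
force: [0.2, -0.2, -2.5]
opening: 0.125
clock: 10.62
position: [0.4638, -0.0021, 0.161]
eef_rot: [[-1.0, -0.003, 0.027], [-0.003, 1.0, -0.017], [-0.027, -0.018, -0.999]]
force: [-13.0, -4.6, 37.4]
opening: 0.123
```

Underside is at the pedestal height and the force has risen, so it is seated. Releasing slowly, then lifting.

```bash
python3 -m jog '[0,0,0,-0.6,0, 12,0,0,0,0, 20,0,0,0,0, 45,0,0,0,0, 45,0,0,0,0, 45,0,0,0,0]'; python3 -m jog '[45,0,0,-15,0, 45,0,0,-20,0, 45,0,0,-25,0, 45,0,0,-30,0, 45,0,-15,-30,0, 45,0,-30,0,0, 45,0,-30,0,0, 45,0,-15,0,0,45,0,0,0,0]'
python3 - <<'E'
from h import *
import json
o=env.get_obs();c=calibration("wrist");im=camera("wrist");cv2.imwrite("pics/w6.png",im)
json.dump({k:np.array(v).tolist() for k,v in c.items()}|{"tcp":np.array(o["position"]).tolist(),"R":np.array(o["eef_rot"]).tolist()},open("w6.json","w"))
u=im[60:220,60:540]
a=cv2.resize(im[80:240,60:326],(798,480)) 
cv2.imwrite("pics/w6b.png",cv2.resize(im[80:260,130:450],(800,450),interpolation=cv2.INTER_CUBIC))
print(o["position"])
E
```

```text
clock: 11.12
position: [0.4644, -0.0021, 0.162]
eef_rot: [[-1.0, -0.003, 0.028], [-0.003, 1.0, -0.017], [-0.028, -0.018, -0.999]]
force: [-1.0, -0.2, -0.4]
opening: 0.525
clock: 11.87
position: [0.4614, -0.0925, 0.2894]
eef_rot: [[-1.0, -0.007, 0.028], [-0.008, 1.0, -0.019], [-0.028, -0.019, -0.999]]
force: [0.9, 0.6, 0.1]
opening: 0.526
[ 0.4614 -0.0925  0.2894]
```

View pics/w6b.png

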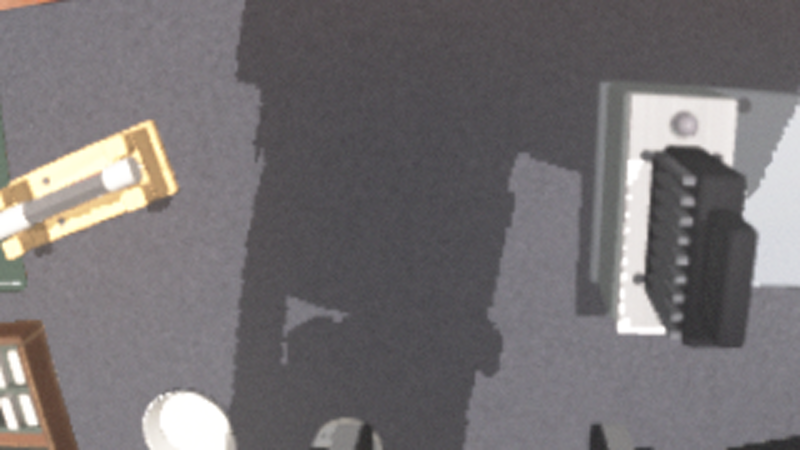

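The dowel fills the bore at (685,123) and the foot lies along the pedestal. The gauge is at left, with junctions near (103,181) and (25,212). I'll verify the seat height via the foot fit and refine the gauge.

```bash
python3 - <<'E'
from fit import *
J={k:np.array(v) for k,v in json.load(open("w6.json")).items()}
q=lambda x,y:(130+x/2.5,80+y/2.5)
for z in (.08,.085):
  p,r=fit(J,[(-.058,-.025,z),(-.058,.025,z),(.058,-.025,z),(-.045,0,z)],[q(628,94),q(738,98),q(617,333),q(685,124)],[.46,0,0]);print("bl",p,np.degrees(p[2]),r.round(2).tolist())
a=onz(J,*q(25,212),.038,1);b=onz(J,*q(103,181),.038,1);print(a,b,np.linalg.norm(a-b))
R=J["R"];t=J["tcp"];print(t)
for nm,P in [("w1",(.4639,-.3429))]: print("to gauge center tool mm",R.T@(np.array([*P,t[2]])-t)*1000)
E
```

```text
bl [ 0.4627 -0.0028  0.0059] 0.3386422386434988 [[1.24, -0.05], [-0.66, 0.47], [0.33, -0.64], [-0.74, 0.08]]
bl [ 0.4618 -0.004   0.0072] 0.4124264163619806 [[0.98, -0.37], [-0.3, 0.14], [0.12, 0.35], [-0.68, -0.09]]
[ 0.4693 -0.3671  0.038 ] [ 0.4528 -0.3089  0.038 ] 0.06048766267479308
[ 0.4614 -0.0925  0.2894]
to gauge center tool mm [  -0.5784 -250.3933    4.7746]
```

```bash
python3 - <<'E'
from fit import *
J={k:np.array(v) for k,v in json.load(open("w1.json")).items()}
for n,p in [("base near left",(480,340)),("base mid",(560,325)),("base near right",(690,303)),("redL",(483,346)),("base left far",(470,400)),("bluecase",(738,295)),("cyl",(424,378))]:
    print(n,onz(J,p[0]*.8,p[1]*.8,.02,1))
J={k:np.array(v) for k,v in json.load(open("w2.json")).items()}
for n,p in [("box nearcorner lo",(637,390)),("box top near",(700,290)),("box top left",(640,365)),("base corner",(605,315)),("base top right",(790,180))]:
    print(n,onz(J,p[0]*.8,p[1]*.8,.02,1),onz(J,p[0]*.8,p[1]*.8,.1,1))
E
```

```text
base near left [0.6503 0.0031 0.02  ]
base mid [0.6301 0.1228 0.02  ]
base near right [0.6066 0.3722 0.02  ]
redL [0.6608 0.0086 0.02  ]
base left far [ 0.7646 -0.0009  0.02  ]
bluecase [0.5991 0.5031 0.02  ]
cyl [ 0.7175 -0.0751  0.02  ]
box nearcorner lo [0.7889 0.027  0.02  ] [ 0.692  -0.0143  0.1   ]
box top near [0.679  0.1239 0.02  ] [0.6096 0.0584 0.1   ]
box top left [0.7472 0.0318 0.02  ] [ 0.6608 -0.0107  0.1   ]
base corner [ 0.6528 -0.0086  0.02  ] [ 0.59  -0.041  0.1  ]
base top right [0.5966 0.3079 0.02  ] [0.5479 0.1963 0.1   ]
```

```bash
python3 -m jog '[60,0,-20,0,0, 60,0,-36,0,0, 60,0,-40,0,0, 60,0,-40,0,0, 60,0,-40,0,0, 60,0,-40,0,0, 60,0,-22,0,0, 60,0,0,0,0]' ; python3 -m jog '[60,0,0,10,6.7, 60,0,0,10,6.7, 60,0,0,10,6.7, 60,0,0,10,6.7, 60,0,0,10,6.7, 60,0,0,10,6.7, 60,0,0,10,6.7, 60,0,0,10,6.7, 60,0,0,10,6.7, 60,0,0,5,6.7, 60,0,0,0,4, 60,0,0,0,0]'
python3 - <<'E'
from h import *
import json
camera("side");o=env.get_obs();c=calibration("wrist");im=camera("wrist");cv2.imwrite("pics/w7.png",im)
R=np.array(o["eef_rot"]);t=np.array(o["position"])
json.dump({k:np.array(v).tolist() for k,v in c.items()}|{"tcp":t.tolist(),"R":R.tolist()},open("w7.json","w"))
print(t,R,"yaw tool y",np.degrees(np.arctan2(R[1,1],R[0,1])),o["joint_pos"]);print("need",R.T@(np.array([.4622,-.3397,.024])-t)*1000)
cv2.imwrite("pics/w7b.png",cv2.resize(im[40:290,120:520],(800,500),interpolation=cv2.INTER_CUBIC))
E
```

```text
clock: 12.58
position: [0.4639, -0.3323, 0.291]
eef_rot: [[-1.0, -0.013, 0.026], [-0.013, 1.0, -0.014], [-0.026, -0.015, -1.0]]
force: [-0.5, 1.0, -1.0]
opening: 0.699
clock: 13.58
position: [0.4695, -0.3174, 0.1867]
eef_rot: [[-0.283, 0.959, 0.02], [0.959, 0.283, -0.005], [-0.01, 0.018, -1.0]]
force: [0.8, -1.2, -0.2]
opening: 0.704
[ 0.4695 -0.3173  0.1867] [[-0.287   0.9577  0.0199]
 [ 0.9579  0.2871 -0.0045]
 [-0.01    0.0177 -0.9998]] yaw tool y 16.689730573489154 [-37.4378  23.2675 106.1488   0.6419  49.5261 -54.5345]
need [-17.7036 -16.3331 162.6501]
```

View pics/w7b.png

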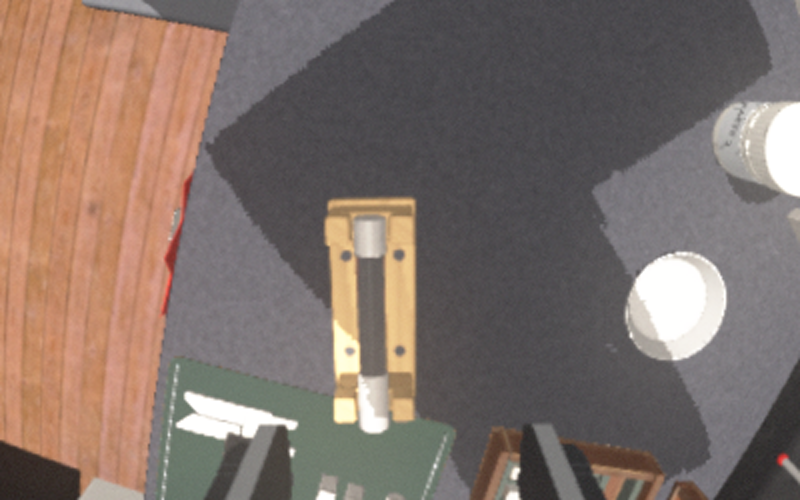

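The gauge is vertical in the picture, with handle junctions at (370,256) and (372,375). The brown box corner at (492,430) needs a clearance check.

```bash
python3 - <<'E'
from fit import *
J={k:np.array(v) for k,v in json.load(open("w7.json")).items()};R=J["R"];t=J["tcp"]
q=lambda x,y:(120+x/2,40+y/2)
a=onz(J,*q(372,375),.038,1);b=onz(J,*q(370,256),.038,1);d=(b-a)/np.linalg.norm(b-a)
print(a,b,np.linalg.norm(b-a),np.degrees(np.arctan2(d[1],d[0])))
m=(a+b)/2-.003*d  # y=+4
print("grasp",m,"need",R.T@(np.array([m[0],m[1],.024])-t)*1000)
for z in (0.02,.05): print("box corner in tool about grasp",R.T@(onz(J,*q(492,430),z,1)-[m[0],m[1],z])*1000)
E
```

```text
[ 0.47   -0.3666  0.038 ] [ 0.4521 -0.3064  0.038 ] 0.0627545833463314 106.586186841192
grasp [ 0.4619 -0.3394  0.038 ] need [-17.3212 -16.4848 162.6436]
box corner in tool about grasp [-72.5021  67.4271   1.9206]
box corner in tool about grasp [-55.1329  61.9413   1.6497]
```

```bash
python3 -m jog '[60,-9,-8,10,0, 60,-8,-8,15,0, 60,0,0,15,0, 60,0,0,15,0, 60,0,0,15,0, 60,0,0,15,0, 60,0,0,15,0, 60,0,0,10,0, 60,0,0,5,0, 60,0,0,0,0, 60,0,0,0,0]'
python3 - <<'E'
from h import *
o=env.get_obs();R=np.array(o["eef_rot"]);t=np.array(o["position"])
print("need",R.T@(np.array([.4619,-.3394,.022])-t)*1000)
E
```

```text
clock: 14.6
position: [0.4618, -0.3433, 0.0661]
eef_rot: [[-0.314, 0.949, 0.024], [0.949, 0.315, -0.009], [-0.016, 0.02, -1.0]]
force: [0.0, -0.7, 1.5]
opening: 0.701
need [ 4.3571  0.3894 44.0821]
```

```bash
python3 -m jog '[60,3,0,8,1.2, 60,0.6,0,10,0.4, 60,0,0,10,0, 60,0,0,8,0, 60,0,0,4,0, 60,0,0,0,0, 60,0,0,0,0]'
python3 - <<'E'
from h import *
o=env.get_obs();R=np.array(o["eef_rot"]);t=np.array(o["position"])
print("need",R.T@(np.array([.4619,-.3394,.022])-t)*1000)
E
```

```text
clock: 15.18
position: [0.4627, -0.3406, 0.0236]
eef_rot: [[-0.286, 0.958, 0.027], [0.958, 0.286, -0.011], [-0.018, 0.022, -1.0]]
force: [-0.2, 0.3, 0.0]
opening: 0.702
need [ 1.4219 -0.4723  1.5162]
```

```bash
python3 -m jog '[60,1,0,1,0, 0,0,0,0,0, 0,0,0,0,0, 0,0,0,0,0, 0,0,0,0,0, 0,0,0,0,0, 0,0,0,0,0, 0,0,0,0,0]' 80; python3 -m jog '[0,0,0,-8,0, 0,0,0,-15,0, 0,0,0,-22,0, 0,0,0,-30,0, 0,0,0,-35,0, 0,0,0,-35,0, 0,0,0,-35,0, 0,0,0,-25,0, 0,0,0,-15,0, 0,0,0,-5,0, 0,0,0,0,0]'
```

```text
clock: 15.85
position: [0.463, -0.34, 0.0237]
eef_rot: [[-0.286, 0.958, 0.028], [0.958, 0.287, -0.012], [-0.019, 0.023, -1.0]]
force: [-0.0, -0.1, -1.3]
opening: 0.155
clock: 16.77
position: [0.4543, -0.3358, 0.2634]
eef_rot: [[-0.286, 0.958, 0.026], [0.958, 0.286, -0.011], [-0.018, 0.022, -1.0]]
force: [0.5, -0.2, -2.3]
opening: 0.155
```

```bash
python3 -m jog '[0,18,8,0,0, 0,32,13,0,0, 0,34,14,0,0, 0,34,14,0,0, 0,34,14,0,0, 0,34,14,0,0, 0,34,14,0,0, 0,34,14,0,0, 0,34,14,0,0, 0,34,14,0,0, 0,34,14,0,0,0,34,14,0,0]' && python3 -m jog '[0,22,9,0,0, 0,8,4,0,0, 0,0,0,0,6, 0,0,0,0,7, 0,0,0,0,7, 0,0,0,0,7, 0,0,0,0,7, 0,0,0,0,7, 0,0,0,0,7, 0,0,0,0,7, 0,0,0,0,7, 0,0,0,0,7]'
```

```text
clock: 17.77
position: [0.4907, 0.0961, 0.2459]
eef_rot: [[-0.276, 0.961, 0.009], [0.961, 0.276, -0.01], [-0.012, 0.006, -1.0]]
force: [1.5, -0.9, -1.2]
opening: 0.154
clock: 18.77
position: [0.4863, 0.1333, 0.2298]
eef_rot: [[0.81, 0.586, -0.014], [0.586, -0.81, -0.014], [-0.02, 0.003, -1.0]]
force: [0.6, 0.2, -2.2]
opening: 0.154
```

```bash
python3 -m jog '[0,0,0,0,7, 0,0,0,0,7, 0,0,0,0,7, 0,0,0,0,7, 0,0,0,0,5, 0,0,0,0,0, 0,0,0,0,0]'
python3 - <<'E'
from h import *
camera("side");o=env.get_obs();R=np.array(o["eef_rot"]);t=np.array(o["position"])
print(t,R[2],"yaw",np.degrees(np.arctan2(R[1,1],R[0,1])),"need",R.T@(np.array([.505,.1373,.1007])-t)*1000)
E
```

```text
clock: 19.35
position: [0.4817, 0.1288, 0.2218]
eef_rot: [[0.999, 0.029, -0.027], [0.028, -0.999, -0.018], [-0.028, 0.017, -0.999]]
force: [0.1, -0.4, -1.6]
opening: 0.155
[0.4816 0.1288 0.2217] [-0.0282  0.0171 -0.9995] yaw -88.33466625516364 need [ 27.0725  -9.8897 120.1411]
```

```bash
python3 -m jog '[0,9,-4,0,1, 0,10,-4,0,0.7, 0,6,-1,0,0, 0,0,0,10,0, 0,0,0,14,0, 0,0,0,14,0, 0,0,0,14,0, 0,0,0,10,0, 0,0,0,5,0, 0,0,0,0,0, 0,0,0,0,0]'
python3 - <<'E'
from h import *
camera("side");o=env.get_obs();R=np.array(o["eef_rot"]);t=np.array(o["position"])
print(t,R[2],"yaw",np.degrees(np.arctan2(R[1,1],R[0,1])),"need",R.T@(np.array([.505,.1373,.1007])-t)*1000)
E
```

```text
clock: 20.32
position: [0.5089, 0.1384, 0.1462]
eef_rot: [[1.0, 0.008, -0.028], [0.008, -1.0, -0.018], [-0.028, 0.018, -0.999]]
force: [0.3, -0.1, 0.1]
opening: 0.155
[0.5089 0.1384 0.1463] [-0.028   0.0178 -0.9995] yaw -89.51907274701315 need [-2.6752  0.2461 45.7447]
```

```bash
python3 -m jog '[0,-2,0,8,0.4, 0,-0.5,0,12,0, 0,0,0,12,0, 0,0,0,8,0, 0,0,0,3,0, 0,0,0,0,0, 0,0,0,0,0]'
python3 - <<'E'
from h import *
import json
camera("side");o=env.get_obs();R=np.array(o["eef_rot"]);t=np.array(o["position"])
c=calibration("wrist");im=camera("wrist");cv2.imwrite("pics/w8.png",im)
json.dump({k:np.array(v).tolist() for k,v in c.items()}|{"tcp":t.tolist(),"R":R.tolist()},open("w8.json","w"))
print(t,R[2],"yaw",np.degrees(np.arctan2(R[1,1],R[0,1])),"need",R.T@(np.array([.505,.1373,.1007])-t)*1000,o["joint_vel"])
cv2.imwrite("pics/w8b.png",cv2.resize(im,(800,500),interpolation=cv2.INTER_CUBIC))
E
```

```text
clock: 20.95
position: [0.507, 0.1381, 0.1032]
eef_rot: [[1.0, -0.0, -0.022], [-0.001, -1.0, -0.017], [-0.022, 0.017, -1.0]]
force: [0.3, 0.2, -1.3]
opening: 0.156
[0.507  0.1382 0.1033] [-0.022   0.0167 -0.9996] yaw -90.00954709572738 need [-1.95    0.8105  2.6792] [-0.0215 -0.4203 -0.1189  0.1484  0.1299 -0.047 ]
```

View pics/w8b.png

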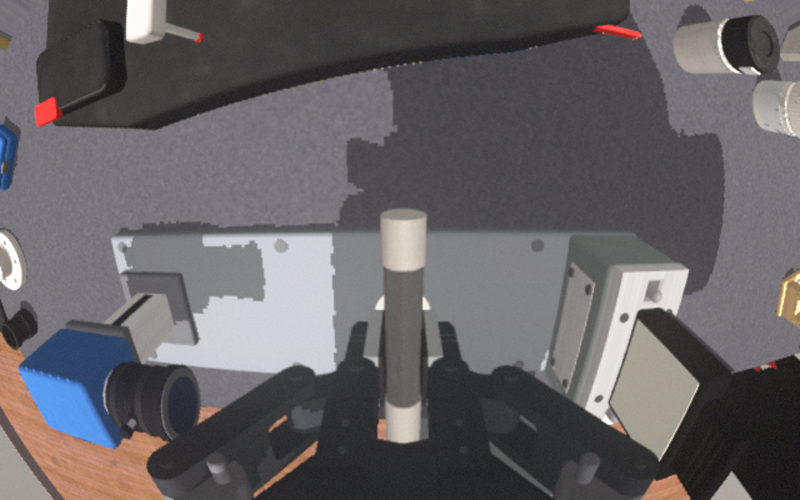

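The held gauge is seen across the stand, with its short no-go end outward at (403,238) and handle junctions at (403,268) and (404,405). The backlight is seated with its screen toward the lens and nothing is touching.

```bash
python3 - <<'E'
from fit import *
J={k:np.array(v) for k,v in json.load(open("w8.json")).items()};t=J["tcp"]
for z in (t[2]+.0143,t[2]+.0193):
    a=onz(J,404*.8,405*.8,z,1);b=onz(J,403.5*.8,268*.8,z,1);d=(b-a)/np.linalg.norm(b-a)
    print(z,a,b,np.linalg.norm(b-a),"go",a-.016*d)
for n,P in [("cross",(.462,.1373,.012))]: print(proj(J,np.array(P),1)/.8)
E
```

```text
0.11762179596260042 [0.4763 0.1383 0.1176] [0.5413 0.1386 0.1176] 0.06503482404545481 go [0.4603 0.1383 0.1176]
0.12262179596260042 [0.481  0.1384 0.1226] [0.5434 0.1387 0.1226] 0.06244520287012348 go [0.465  0.1384 0.1226]
[402.412  313.9788]
```

```bash
python3 -m jog '[0,-2,0.6,2,0, 0,0,0,0,0, 0,0,0,0,0, 0,0,0,0,0, 0,0,0,0,0, 0,0,0,0,0]'
python3 - <<'E'
from h import *
import json
for _ in range(6): camera("side")
o=env.get_obs();R=np.array(o["eef_rot"]);t=np.array(o["position"])
print(t,R[2],"need",R.T@(np.array([.5045,.1373,.1007])-t)*1000,o["joint_vel"],o["opening"],o["force"])
c=calibration("side")
cv2.imwrite("pics/end.png",cv2.resize(camera("scene")[130:270,250:420],(728,600),interpolation=cv2.INTER_CUBIC))
E
```

```text
clock: 21.55
position: [0.5059, 0.1377, 0.103]
eef_rot: [[1.0, -0.0, -0.019], [-0.001, -1.0, -0.016], [-0.019, 0.016, -1.0]]
force: [0.9, -0.9, -1.9]
opening: 0.157
[0.5059 0.1377 0.1029] [-0.019   0.0161 -0.9997] need [-1.3144  0.3723  2.1965] [-0.0337 -0.0247 -0.062   0.0458  0.0546 -0.0144] 0.15947798750512474 [ 0.2533  0.3044 -1.3415]
```

```bash
python3 -m jog '[0,-1,0.3,2,0, 0,0,0,0.8,0, 0,0,0,0,0, 0,0,0,0,0, 0,0,0,0,0]'
python3 - <<'E'
from h import *
for _ in range(8): camera("side")
o=env.get_obs();R=np.array(o["eef_rot"]);t=np.array(o["position"])
print(t,R[2],"need",R.T@(np.array([.5045,.1373,.1007])-t)*1000,o["joint_vel"],o["opening"])
env.job_done()
E
```

```text
clock: 22.32
position: [0.5045, 0.1373, 0.0996]
eef_rot: [[1.0, -0.0, -0.019], [-0.001, -1.0, -0.016], [-0.019, 0.016, -1.0]]
force: [-0.5, 0.2, -2.2]
opening: 0.157
[0.5046 0.1373 0.0997] [-0.0192  0.0161 -0.9997] need [-0.1107  0.0078 -1.0023] [-0.0317  0.0914 -0.0042 -0.1287  0.0242 -0.0586] 0.15661953223608457
the job is handed in; nothing more can be done
```

I set the backlight down on both dowels and let go of it. I then took the plug gauge by its dark handle and held it up at the focus point. I handed the job in at about 22.7 s of the 61 s allowed; no verdict was given.

- **Backlight:** the thick dowel shows in the bore. The fitted position is about (0.4627, -0.0028) m, against about (0.4613 to 0.4626, -0.0029) m for the pedestal, with 0.3° of turn. The contact force rose at the expected height, and the screen faces the lens.
- **Gauge:** by the arm readings, the middle of the go end is within about 1–2 mm of the lens axis point. It is level and square to well under 0.05 rad, at rest, with the grip steady.
- **Touching:** the last wrist picture showed nothing touching the gauge except the fingers. It was taken before the final moves of about 4 mm.
- **What disagreed:**
  - The wrist-picture estimate of the go end differed from the arm reading by up to about 4 mm, depending on which height of the bar I assumed. I placed it between the two.
  - The pedestal's corner pixels did not match its stated size well (residuals about 2 px), so I relied on the dowels.
- **What failed:** I could not view a final confirming picture because the limit of 12 had been reached. The bystanders were therefore not checked again after the moves.

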